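# Zero the comparator with the right setting disc

### The arm

A 7-joint arm with a two-finger parallel gripper is mounted at the origin on the work surface. World frame = base frame: x ahead of the robot, y to its left, z up, the work surface at z = 0. Lengths are in m, angles in degrees, forces in N, time in s.
With the tool pointing down it reaches from about 0.425 to 0.95 m from the base axis. Payload 4.7 kg.
Tool frame: the origin (TCP) lies on the centre line of the jaws, within the pads' length; the fingertips stand 8 mm ahead of it and the grasp point (between the pads) lies 11 mm behind it; z points along the fingers, y is the line along which they close (so a half turn about z gives the same grasp; the last joint's range is limited). The gripper opens to 87 mm and grips with 3 to 60 N. Pads are 19 mm wide; open, the fingers measure 117 mm over their backs; the gripper's body (75 mm by 190 mm) begins 51 mm behind the grasp point.
Start: joints at [67.214, 26.849, -2.785, 87.806, 1.381, 65.374, -4.715], TCP at [0.243, -0.63, 0.201] pointing down, gripper open.
Joint ranges: [-148.3, 148.3], [-19.14, 114.17], [-79.39, 73.82], [5.75, 140.21], [-59.74, 239.74], [12.07, 113.84], [-152.46, 152.46]. Speed limits (degrees/s): [147.25, 147.25, 180, 180, 180, 180, 180].

### API

Orientations are given as [roll, pitch, yaw] about the fixed x, y, z axes, in that order (R = Rz(yaw) Ry(pitch) Rx(roll)).
In Python, from rig import robot, imaging gives the robot as it stands.
- The arm moves only by the tool step_arm, never from a script. Its argument "rows" is a list of rows, each an object with "claw": the closure, from -1 (fully open) to 1 (shut); "slide": the shift along the world's x, y, z in units of 250 mm (1.0 is 250 mm), a list of three; "dr": the turn, a rotation vector about the world's x, y, z in units of 45 degrees (1.0 is 45 degrees), a list of three. In form: [{"claw": claw, "slide": [tx, ty, tz], "dr": [ax, ay, az]}, ...]. A call has 1 to 12 rows; each row shifts and turns the commanded pose from where the row before left it; what a row does not reach is not made up. A row lasts 1/12 s, in which the tool goes at most 41.7 mm and 7.16 degrees, less where a joint would pass 70% of its speed; a pose out of reach is approached as far as the arm can. A call with a number of a shift or a turn outside -1 to 1 is refused whole. A call with a gripper value outside its range is refused whole. The fingers move at their own pace and stop on an object; "squeeze" is the grip in N (left out, the last holds). Time passes only in rows, so rows that do not move let the fingers close. It gives the time, the measured TCP pose, the force, the opening and the grip force at its end, in the units of the state.
- robot.get_obs(): the state, without advancing time (a new reading comes with each control period).
- imaging.grab_frame(name): name is "side" or "top"; returns a dict with "img" (480x640x3 uint8, red, green, blue), "z_map" (480x640 float32, m along the optical axis (not along the pixel's ray), 0 where there is no reading), "vertical_fov" (degrees; the focal length in pixels is half the picture's height over the tangent of half this angle, whatever the lens; pixels are square), "cx", "cy" (the principal point, pixels), "R" (3x3) and "t" (3): a world point X has camera coordinates R X + t. Camera axes: x right, y down, z forward; pixel columns grow to the right and rows downward; lengths in m; the calibration is good to about 2 mm. A picture is of the moment at which its call begins.
- robot.close_job(): hands the job in; it is judged then, once.
The state is a dict: "time": time; "joint_positions": joint angles; "joint_vel": joint speeds; "tau": joint torques, N m; "tcp_pos": TCP position; "tool_rot": TCP orientation; "ft_force": force on the tool from outside, world axes, zero at the start; "moment": the same for the moment, N m; "grip_width": opening from 0.0 (shut) to 1.0 (fully open); "finger_force": force on a finger pad.
Only numpy, scipy, OpenCV 4.12 (cv2) and the standard library are available. Lean on these libraries where they do the work, as an engineer would, in place of code of your own. Each camera call takes 0.05 s, during which the arm holds its last target. There are 200 camera calls.

### The job

Zero the comparator: among the loose steel setting discs find the one that is made for its fork, 42 mm across and 26 mm tall, and push it along the metal plate, without lifting or tipping it, until it stands fully home in the fork. Then press the comparator's spring pedal down to its stop, hold it there for a moment and let it come all the way back up, with the disc still home. Leave the other discs, the loupe, the binder clip and the marker pen where they are.

Things in the scene. Friction and masses are not known exactly. Their poses are not given: they have to be found in the camera images.
- gauge: comparator stand, fixed on the plate, its place and yaw differ each time. Origin: on the plate's top face (6 mm above the table), where the right disc's centre stands when home. z up. Its fork opens to +y: a disc goes in along -y. Two hinge cheeks 56 mm high at x = 68 to 92, y = -35 to 11 mm. Behind, from y = -54 mm back, a grey casting 30 mm high, x = -90 to 90 mm, carries the column
- fork_mouth (a point): middle of the fork's mouth at plate level, at y = -4 mm in the gauge's frame (axes as the gauge's). Two steel cheeks 18 mm high and 12 mm thick, 44 mm apart inside, run back from here with rounded front ends; a flat back stop of the same height lies 17 mm behind this point
- pedal_foot (a point): centre of the underside of the foot, 10 mm across, under the pedal's bar: above x = 0, y = -8 mm of the gauge, 40 mm above the plate with the pedal up, 27 mm with it down (a 36 mm disc blocks it). The bar runs along the gauge's x over the fork from the hinge to the pad: 12 mm wide at y = -18 to -6 mm, underside 44 mm and top 52 mm above the plate
- column (a point): top of the upright steel column with the white dial, 230 mm above the plate at x = 45, y = -105 mm of the gauge; dial and column stay behind y = -84 mm
- pedal_pad (a point): centre of the top face of the pedal's pad, a ribbed dark steel plate 42 mm (gauge x) by 60 mm (gauge y) by 8 mm at the end of the bar; with the pedal up it lies at x = -105, y = 0, z = 52 mm in the gauge's frame and its face is level; at the stop it has gone down 30 mm
- pedal (a joint): pedal angle, rad: 0 up, 0.16 down at its stop; hinge along the gauge's y at x = 80 mm, 185 mm from the pad's centre. The spring takes about 2 N at the pad to start and 7 N at the stop, and returns it by itself
- disc_a: plain ground-steel setting disc, upright cylinder 42 mm across and 26 mm tall, 0.2 to 0.35 kg: the one made for the fork; origin at the centre of its underside
- disc_b: plain ground-steel setting disc, upright cylinder 33 mm across and 26 mm tall (too narrow); origin at the centre of its underside
- disc_c: plain ground-steel setting disc, upright cylinder 51 mm across and 26 mm tall (too wide); origin at the centre of its underside
- disc_d: plain ground-steel setting disc, upright cylinder 42 mm across and 36 mm tall (too tall); origin at the centre of its underside
- loupe: black eyeglass loupe standing on end, cylinder 33 mm across, 34 mm tall; origin at the centre of its underside
- clip: black binder clip, 41 mm long (x), 20 mm wide at the foot (32 mm over its wire handles), 19 mm tall; origin at the centre of its underside
- marker: green marker pen with a black cap, lying along its own x, 130 mm long, 12 mm wide, 15 mm high; origin at the middle of its underside. It lies at the robot's edge of the plate
- plate: fixed aluminium base plate, 420 mm (x) by 800 mm (y), 6 mm thick, lying on the table; origin at the centre of its underside. All the discs, the loupe, clip, marker and comparator stand on it
Not all that is in view belongs to the job. What is shaped like the disc_a but green, red or turquoise is not meant.

How it is judged:
By the outcome, as a careful person would: the job done as asked, in the order asked, and still so for the second after the job is handed in, with the robot touching nothing.
It also fails if it takes over 64 s, if anything falls off the work surface, if the arm or the gripper's body presses on something with over 40 N, if the wrist force passes 120 N, or if a joint passes its speed limit or range.

## Working session

There is one attempt and no reset: what is moved stays moved. The work goes in short steps, Python scripts to look and compute and a tool call to move; the robot and the scene stay as the last step left them, time stands still between calls to the robot, and variables do not carry over. Pictures are saved under pics/ and viewed, at most 12 in all, crops included, and the job is handed in when it is done.

Besides the shell and the picture viewer there is one more tool, called after "Call:" as a command line: name --argument value ..., lists and objects as JSON in quotes. step_arm: Moves the arm, as the interface text tells. Its arguments: {"type":"object","properties":{"rows":{"type":"array","items":{"type":"object","properties":{"claw":{"type":"number"},"slide":{"type":"array","items":{"type":"number","minimum":-1,"maximum":1}},"dr":{"type":"array","items":{"type":"number","minimum":-1,"maximum":1}}}}},"squeeze":{"type":"number"}},"required":["rows"]}

```bash
mkdir -p pics; cat > h.py <<'E'
import numpy as np, cv2
from rig import robot, imaging
def grab(n):
    f=imaging.grab_frame(n); np.savez('/tmp/'+n+'.npz',**f); return f
def load(n): return dict(np.load('/tmp/'+n+'.npz'))
def foc(f): return 240/np.tan(np.radians(float(f['vertical_fov']))/2)
def cloud(f):
    F=foc(f); v,u=np.mgrid[:480,:640]; z=f['z_map'].astype(float)
    P=np.stack([(u-f['cx'])/F*z,(v-f['cy'])/F*z,z],-1)
    W=(P-f['t'])@f['R']; W[z==0]=np.nan; return W
def proj(f,X):
    c=np.asarray(X)@f['R'].T+f['t']; F=foc(f); return np.stack([c[...,0]/c[...,2]*F+f['cx'],c[...,1]/c[...,2]*F+f['cy']],-1)
E
python3 - <<'E'
from h import *
for n in ['top','side']:
    f=grab(n); cv2.imwrite(f'pics/{n}0.png',f['img'][...,::-1]); print(n,f['vertical_fov'],-f['R'].T@f['t'])
print(robot.get_obs())
E
```

```text
top 54.29734264340221 [ 0.35886163 -0.02409563  1.26899918]
side 48.380285928707124 [0.47742377 0.70248711 0.86705562]
{'time': 0.1, 'joint_positions': array([67.21304344, 26.89475928, -2.78487587, 87.86604556,  1.38040616,
       65.37609765, -4.71401538]), 'joint_vel': array([-0.03307444, -0.15692086,  0.04274415, -0.09621865,  0.03604773,
        0.00444501, -0.01796119]), 'tau': array([ 7.76924444e-04, -5.09167385e+01, -8.12967913e-02, -2.36829221e+01,
       -6.16431143e-02,  3.44691623e-02,  4.15864565e-05]), 'tcp_pos': array([ 0.24315033, -0.62906505,  0.1998862 ]), 'tool_rot': array([-1.79896672e+02,  2.96456608e-03,  2.11345230e+01]), 'ft_force': array([ 0.42382998,  0.23113459, -1.02878156]), 'moment': array([-0.02694029,  0.00938313,  0.01311566]), 'finger_force': 0.0, 'grip_width': 1.0010614481133993}
```

View pics/top0.png

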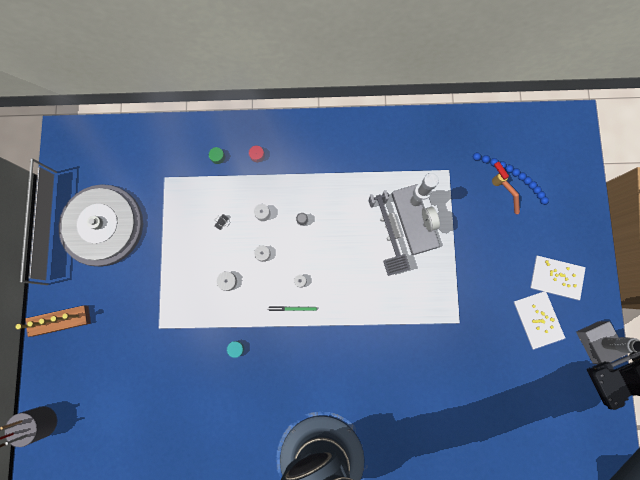

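View pics/side0.png

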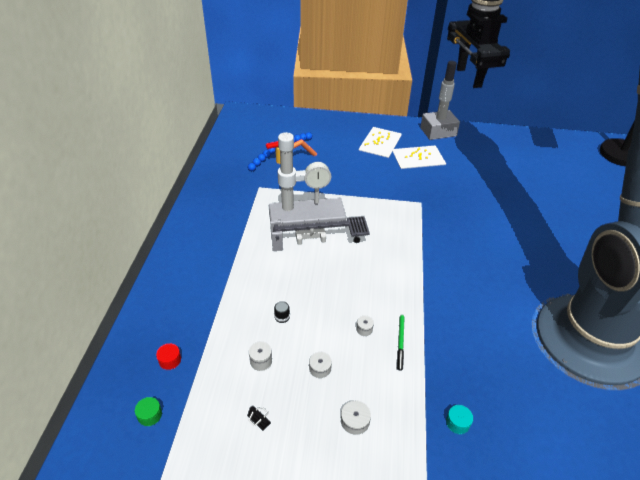

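The top view shows four grey discs at (262,212), (262,253), (227,281) and (302,281), and the loupe at (302,219). The clip is at (222,221), the marker at (293,308) and the gauge near (410,220) with its pad at (399,265). The green, red and turquoise look-alikes lie off the plate. The side view shows the same discs at (260,356), (320,364), (355,417) and (365,325). Next I'll measure them.

```bash
python3 - <<'E'
from h import *
from scipy import ndimage as nd
for n in ['top','side']:
    f=load(n); W=cloud(f)
    pl=(W[...,2]>.0)&(W[...,2]<.012)&(W[...,0]>.4)&(W[...,0]<.75)&(abs(W[...,1])<.35)
    print(n,'plate z',np.nanmedian(W[pl][:,2]))
    m=(W[...,2]>.018)&(W[...,2]<.4)&(W[...,0]>.3)&(W[...,0]<.85)&(abs(W[...,1])<.42)
    l,k=nd.label(m)
    for i in range(1,k+1):
        p=W[l==i]
        if len(p)<30: continue
        zt=np.percentile(p[:,2],90); t=p[p[:,2]>zt-.006]
        e=t.max(0)-t.min(0)
        vu=np.argwhere(l==i).mean(0)
        (c,d,a)=cv2.minAreaRect((t[:,:2]*1000).astype(np.float32))
        print(i,len(p),'uv',vu[::-1].round(),'top z',zt.round(4),'c',np.round(c,1),'size',np.round(d,1),'ang',round(a,1),'ctr mean',t.mean(0).round(4))
f=load('top'); im=f['img']
a=cv2.resize(im[190:300,195:325],None,fx=6,fy=6,interpolation=cv2.INTER_CUBIC)[:600,:800]
cv2.imwrite('pics/crop1.png',cv2.resize(a,(700,590))[...,::-1])
f=load('side')
cv2.imwrite('pics/crop2.png',cv2.resize(f['img'][180:260,250:390],(800,457),interpolation=cv2.INTER_CUBIC)[...,::-1])
E
```

```text
top plate z 0.0061000523882767535
1 174 uv [256. 152.] top z 0.029 c [813.1 165.1] size [39.7 39.5] ang 64.4 ctr mean [0.8137 0.1646 0.0264]
2 180 uv [216. 154.] top z 0.0291 c [812.5 277.1] size [40.2 40. ] ang 7.9 ctr mean [0.8121 0.2767 0.0265]
3 2452 uv [419. 214.] top z 0.1817 c [ 660.4 -266.7] size [32.2 33.4] ang 45.6 ctr mean [ 0.6572 -0.2639  0.226 ]
4 1024 uv [391. 236.] top z 0.0614 c [ 574.2 -185.5] size [219.   60.3] ang 13.4 ctr mean [ 0.55   -0.195   0.0591]
5 210 uv [262. 212.] top z 0.045 c [641.9 148.3] size [38.1 39.5] ang 89.0 ctr mean [0.642  0.1478 0.0427]
6 118 uv [302. 219.] top z 0.0431 c [621.2  38.9] size [29.3 26.4] ang 42.9 ctr mean [0.6209 0.0389 0.0407]
7 70 uv [220. 221.] top z 0.027 c [622.4 262.8] size [15.7 39.2] ang 57.8 ctr mean [0.6216 0.262  0.0248]
15 198 uv [262. 253.] top z 0.0346 c [531.1 147.5] size [39.1 39.5] ang 44.4 ctr mean [0.5299 0.1475 0.0324]
16 301 uv [226. 281.] top z 0.0352 c [456.3 242.8] size [48.2 47.9] ang 89.2 ctr mean [0.457  0.2434 0.0325]
17 122 uv [300. 280.] top z 0.0352 c [453.6  47.5] size [29.2 29.1] ang 89.3 ctr me
[... 559 characters left out ...]
 42.9] ang 12.3 ctr mean [0.6387 0.1506 0.0413]
13 383 uv [168. 353.] top z 0.0268 c [810.4 166.8] size [41.1 41.1] ang 30.2 ctr mean [0.8101 0.1672 0.0248]
17 45 uv [400. 357.] top z 0.0217 c [380.5 115.5] size [40.8  9.3] ang 85.5 ctr mean [0.3793 0.1128 0.02  ]
18 425 uv [320. 363.] top z 0.0333 c [526.7 150.7] size [40.9 41. ] ang 13.6 ctr mean [0.5269 0.151  0.0314]
21 471 uv [147. 408.] top z 0.0267 c [809.  278.8] size [41.  42.4] ang 53.6 ctr mean [0.8083 0.28   0.0248]
22 746 uv [355. 415.] top z 0.0332 c [454.2 245.3] size [51.1 50.2] ang 70.1 ctr mean [0.4543 0.2465 0.0314]
23 163 uv [258. 415.] top z 0.0259 c [619.3 266.1] size [22.1 40.1] ang 42.9 ctr mean [0.6181 0.2658 0.0235]
```

View pics/crop2.png

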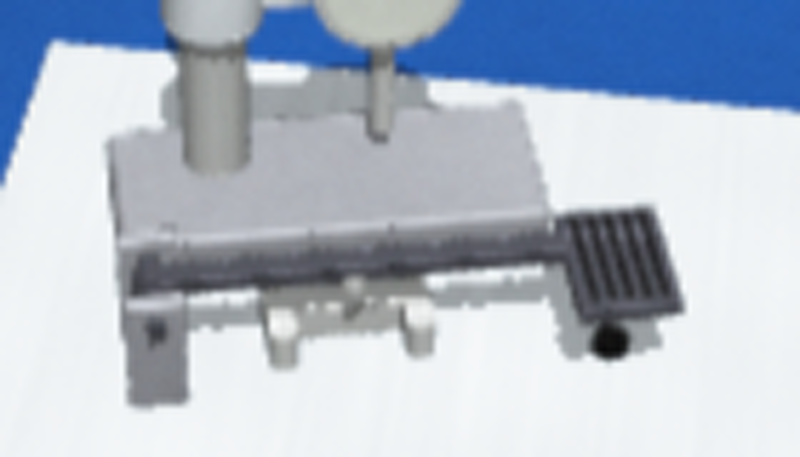

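The only disc that is both 42 mm across and about 26 mm tall is the one at top (262,253), side (320,364), near world (0.529, 0.149). The one at (262,212) has the same diameter but is about 10 mm taller. The others measure 51 mm and 33 mm. The crop shows the fork cheeks at (280,335) and (418,325), the foot at (353,295), the pad at (622,260) and the hinge at (155,345). Next I'll fit the gauge pose.

```bash
cat > fit.py <<'E'
from h import *
from scipy.optimize import minimize
def model(x,y):
    h=np.full(x.shape,6.)
    def box(a,b,c,d,z): h[(x>a)&(x<b)&(y>c)&(y<d)]=z
    box(-90,90,-110,-54,36); box(-34,-22,-21,-6,24); box(22,34,-21,-6,24); box(-34,34,-33,-21,24)
    box(-126,-84,-30,30,58); box(-84,80,-18,-6,58); box(68,75,-35,11,62); box(85,92,-35,11,62)
    return h
def fit(f,g0=(570,-175,14)):
    W=cloud(f).reshape(-1,3)*1000; W=W[~np.isnan(W[:,0])]
    W=W[(W[:,2]<70)&(abs(W[:,0]-g0[0])<170)&(abs(W[:,1]-g0[1])<130)]
    def cost(p):
        a=np.radians(p[2]); c,s=np.cos(a),np.sin(a); d=W[:,:2]-p[:2]
        x=d@[c,s]; y=d@[-s,c]; w=(y>-75)&(x>-140)&(x<100)&(y<60)
        return np.minimum(abs(W[:,2]-model(x,y)),15)[w].mean()
    best=None
    for dx in (-20,0,20):
        for dy in (-15,0,15):
            r=minimize(cost,np.add(g0,(dx,dy,0)),method='Nelder-Mead',options=dict(initial_simplex=np.add(g0,(dx,dy,0))+np.array([[0,0,0],[8,0,0],[0,8,0],[0,0,5]])))
            if best is None or r.fun<best.fun: best=r
    return best
E
cat > m1.py <<'E'
from fit import *
for n in ['top','side']:
    f=load(n); r=fit(f); print(n,r.x.round(2),round(r.fun,2))
    x,y,a=r.x; a=np.radians(a); 
    M=lambda q:np.array([x+q[0]*np.cos(a)-q[1]*np.sin(a),y+q[0]*np.sin(a)+q[1]*np.cos(a),q[2]+6])/1000
    im=f['img'].copy()
    for q in [(-126,-30,52),(-126,30,52),(-84,30,52),(-84,-30,52),(92,11,56),(68,11,56),(-90,-54,30),(90,-54,30),(-28,-4,18),(28,-4,18),(0,0,0),(45,-105,230)]:
        u=proj(f,M(q)); cv2.circle(im,tuple(int(round(16*k)) for k in u),16,(255,0,0),-1,shift=4)
    c=im[165:290,345:465] if n=='top' else im[120:250,250:390]
    cv2.imwrite(f'/tmp/o_{n}.png',cv2.resize(c,(400,400))[...,::-1])
cv2.imwrite('pics/fit.png',np.hstack([cv2.imread('/tmp/o_top.png'),cv2.imread('/tmp/o_side.png')]))
E
python3 m1.py
```

```text
top [ 590.27 -179.37   15.08] 3.69
side [ 586.05 -175.88   14.56] 4.53
```

View pics/fit.png

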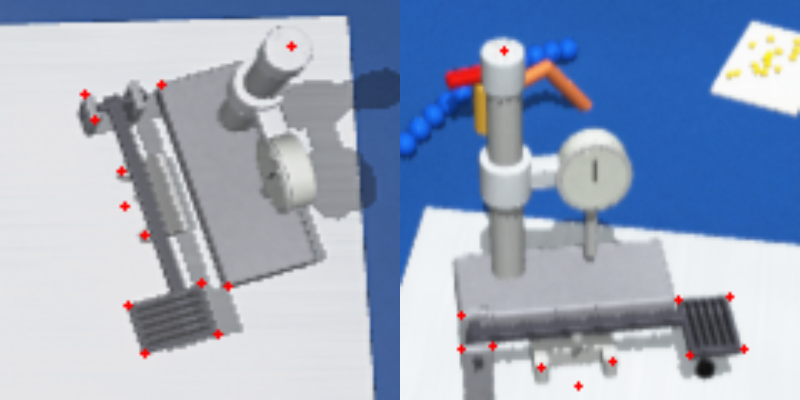

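The fit overlay lands on the pad corners, casting edge, fork tips and column in both views. The gauge is at about (588,-178) mm with yaw 14.9°, and the disc is at about (27, 331) mm in its frame, so an almost straight push will do. I'll push with the jaws part open, as a two-point cradle behind the disc.

Call:
step_arm --rows '[{"claw": 0.45,"slide": [0.063,0.133,0],"dr": [0,0,0.155]},{"claw": 0.45,"slide": [0.063,0.133,0],"dr": [0,0,0.155]},{"claw": 0.45,"slide": [0.063,0.133,0],"dr": [0,0,0.155]},{"claw": 0.45,"slide": [0.063,0.133,0],"dr": [0,0,0.155]},{"claw": 0.45,"slide": [0.063,0.133,0],"dr": [0,0,0.155]},{"claw": 0.45,"slide": [0.063,0.133,0],"dr": [0,0,0.155]},{"claw": 0.45,"slide": [0.063,0.133,0],"dr": [0,0,0.155]},{"claw": 0.45,"slide": [0.063,0.133,0],"dr": [0,0,0.155]},{"claw": 0.45,"slide": [0.063,0.133,0],"dr": [0,0,0.155]},{"claw": 0.45,"slide": [0.063,0.133,0],"dr": [0,0,0.155]},{"claw": 0.45,"slide": [0.063,0.133,0],"dr": [0,0,0.155]},{"claw": 0.45,"slide": [0.063,0.133,0],"dr": [0,0,0.155]}]'

```text
time: 1.1
tcp_pos: [0.4325, -0.2289, 0.2008]
tool_rot: [-180.0, 0.0, 105.2]
ft_force: [0.5, 1.0, 1.8]
grip_width: 0.289
finger_force: 0.0
```

Call:
step_arm --rows '[{"claw": 0.45,"slide": [0.028,0.142,0],"dr": [0,0,0]},{"claw": 0.45,"slide": [0.028,0.142,0],"dr": [0,0,0]},{"claw": 0.45,"slide": [0.028,0.142,0],"dr": [0,0,0]},{"claw": 0.45,"slide": [0.028,0.142,0],"dr": [0,0,0]},{"claw": 0.45,"slide": [0.028,0.142,0],"dr": [0,0,0]},{"claw": 0.45,"slide": [0.028,0.142,0],"dr": [0,0,0]},{"claw": 0.45,"slide": [0.028,0.142,0],"dr": [0,0,0]},{"claw": 0.45,"slide": [0.028,0.142,0],"dr": [0,0,0]},{"claw": 0.45,"slide": [0.028,0.142,0],"dr": [0,0,0]},{"claw": 0.45,"slide": [0.028,0.142,0],"dr": [0,0,0]},{"claw": 0.45,"slide": [0.028,0.142,0],"dr": [0,0,0]},{"claw": 0.45,"slide": [0.028,0.142,0],"dr": [0,0,0]}]'

```text
time: 2.1
tcp_pos: [0.5163, 0.1968, 0.2005]
tool_rot: [-180.0, 0.0, 104.8]
ft_force: [0.4, -1.0, 1.0]
grip_width: 0.273
finger_force: 0.0
```

Call:
step_arm --rows '[{"claw": 0.45,"slide": [0,0,-0.12],"dr": [0,0,0]},{"claw": 0.45,"slide": [0,0,-0.12],"dr": [0,0,0]},{"claw": 0.45,"slide": [0,0,-0.12],"dr": [0,0,0]},{"claw": 0.45,"slide": [0,0,-0.12],"dr": [0,0,0]},{"claw": 0.45,"slide": [0,0,-0.08],"dr": [0,0,0]},{"claw": 0.45,"slide": [0,0,0],"dr": [0,0,0]}]'

```text
time: 2.6
tcp_pos: [0.513, 0.1935, 0.0564]
tool_rot: [-179.5, 0.1, 104.8]
ft_force: [-0.5, 0.3, 0.0]
grip_width: 0.273
finger_force: 0.0
```

```bash
python3 - <<'E'
from h import *
for n in ['top','side']: f=grab(n)
cv2.imwrite('pics/s1.png',cv2.resize(f['img'][270:480,180:450],(800,600))[...,::-1])
E
```

```text
(no output)
```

View pics/s1.png

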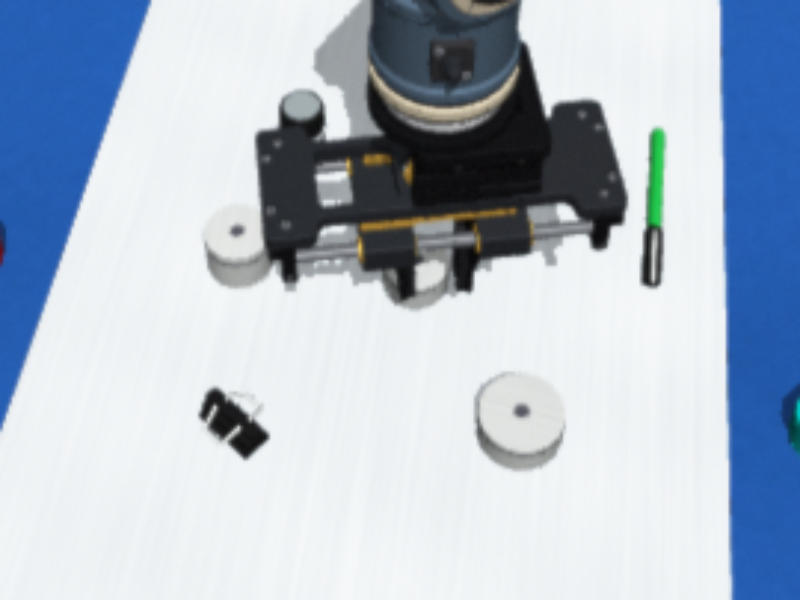

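The crop shows the two fingertips behind the disc at (405,290) and (465,285), with the taller disc, loupe, clip, marker and wide disc clear of them. I'll check TCP against camera using the tip projection.

```bash
python3 - <<'E'
from h import *
f=load('side'); o=robot.get_obs(); p=o['tcp_pos']; a=np.radians(14.8); X=np.array([np.cos(a),np.sin(a),0]);Y=np.array([-np.sin(a),np.cos(a),0])
for s in (-1,1):
  for w in (12,26):
    print(s,w,proj(f,p+X*s*w/1000+Y*.0095+[0,0,-.008]).round(1))
W=cloud(f); im=f['img'].astype(int).sum(2)
# finger face points: z .05-.085, near tcp
m=(W[...,2]>.05)&(W[...,2]<.10)&(np.linalg.norm(W[...,:2]-p[:2],axis=-1)<.045)
q=W[m]-p; x=q@X; y=q@Y; z=q[:,2]
for lo in (-.004,.003,.01,.017,.024):
  k=(z>lo)&(z<lo+.007)
  for s in (-1,1):
    kk=k&(x*s>0)
    if kk.sum()>3: print(lo,s,kk.sum(),'x',(x[kk].min()*1e3).round(1),(x[kk].max()*1e3).round(1),'y',(np.percentile(y[kk],[10,50,90])*1e3).round(1))
print(p, o['tool_rot'])
t=load('top')
E
```

```text
-1 12 [330.8 380.8]
-1 26 [338.8 380. ]
1 12 [317.1 382.3]
1 26 [309.  383.2]
0.017 -1 13 x -24.6 -15.7 y [-6.7  8.7 11. ]
0.017 1 9 x 9.1 16.9 y [ 7.5  9.1 10.7]
0.024 -1 17 x -24.7 -15.9 y [ 0.2  8.7 10.9]
0.024 1 15 x 9.3 17.0 y [ 2.9  9.8 11. ]
[0.51607855 0.19545173 0.06064661] [-1.79927201e+02 -1.89400890e-02  1.04841070e+02]
```

Call:
step_arm --rows '[{"claw": 0.45,"slide": [0,0,-0.08],"dr": [0,0,0]},{"claw": 0.45,"slide": [0,0,-0.05],"dr": [0,0,0]},{"claw": 0.45,"slide": [0,0,-0.03],"dr": [0,0,0]},{"claw": 0.45,"slide": [0,0,-0.012],"dr": [0,0,0]},{"claw": 0.45,"slide": [0,0,0],"dr": [0,0,0]},{"claw": 0.45,"slide": [0,0,0],"dr": [0,0,0]}]'

```text
time: 3.2
tcp_pos: [0.5168, 0.1957, 0.0185]
tool_rot: [179.9, -0.0, 104.8]
ft_force: [-0.3, -0.3, 0.3]
grip_width: 0.277
finger_force: 0.0
```

```bash
python3 - <<'E'
from h import *
f=grab('side'); print(robot.get_obs()['tcp_pos'],robot.get_obs()['ft_force'])
cv2.imwrite('pics/s2.png',cv2.resize(f['img'][335:415,270:377],(800,600),interpolation=cv2.INTER_CUBIC)[...,::-1])
E
```

```text
[0.51690068 0.19571828 0.01861112] [ 0.33896983 -0.32627034  0.00642484]
```

View pics/s2.png

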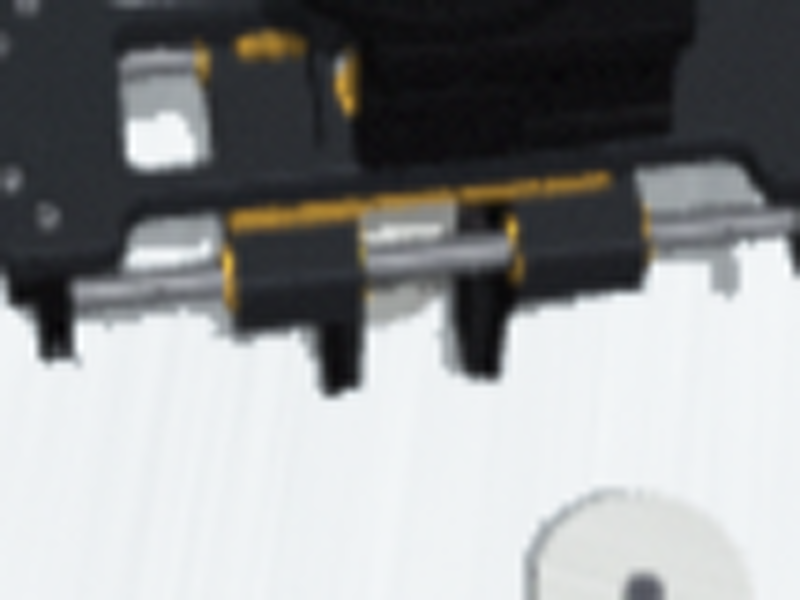

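The fingertips are at crop (340,390) and (478,378), and the disc sits just ahead at (405,300). I'll work out the tip height.

```bash
python3 - <<'E'
from h import *
f=load('side'); p=robot.get_obs()['tcp_pos']; a=np.radians(14.8); X=np.array([np.cos(a),np.sin(a),0]);Y=np.array([-np.sin(a),np.cos(a),0])
C=-f['R'].T@f['t']; F=foc(f)
for (cu,cv) in [(340,392),(478,380)]:
  u=270+cu*107/800; v=335+cv*80/600
  d=f['R'].T@np.array([(u-f['cx'])/F,(v-f['cy'])/F,1])
  for yo in (.0095,0,-.0095):
    s=((p+Y*yo-C)@Y)/(d@Y); q=C+s*d; print(yo,'x',((q-p)@X*1e3).round(1),'z',(q[2]*1e3).round(1))
W=cloud(f)
for cu,cv in [(340,385),(340,375),(340,360),(478,370),(478,350),(480,330)]:
  u=round(270+cu*107/800); v=round(335+cv*80/600); q=W[v,u]; print(((q-p)@X*1e3).round(1),((q-p)@Y*1e3).round(1),(q[2]*1e3).round(1))
print(proj(f,p+Y*.0095-[0,0,.008]))
E
```

```text
0.0095 x 13.6 z 37.1
0 x 12.1 z 21.1
-0.0095 x 10.6 z 5.0
0.0095 x -19.1 z 35.9
0 x -21.2 z 19.8
-0.0095 x -23.3 z 3.7
14.7 10.7 43.5
14.8 10.9 47.1
14.9 10.6 53.0
-19.0 9.3 41.0
-18.7 9.5 47.8
-17.8 11.7 61.2
[322.80231002 394.36248576]
```

Call:
step_arm --rows '[{"claw": 0.45,"slide": [0,0,-0.006],"dr": [0,0,0]},{"claw": 0.45,"slide": [0,0,-0.004],"dr": [0,0,0]},{"claw": 0.45,"slide": [0,0,0],"dr": [0,0,0]}]'

```text
time: 3.5
tcp_pos: [0.5165, 0.1953, 0.0155]
tool_rot: [180.0, 0.0, 104.8]
ft_force: [-0.2, 0.2, -0.2]
grip_width: 0.274
finger_force: 0.0
```

Call:
step_arm --rows '[{"claw": 0.45,"slide": [0,0,-0.006],"dr": [0,0,0]},{"claw": 0.45,"slide": [0,0,0],"dr": [0,0,0]}]'

```text
time: 3.67
tcp_pos: [0.5163, 0.1953, 0.0137]
tool_rot: [-180.0, 0.0, 104.8]
ft_force: [-0.8, 0.0, 0.1]
grip_width: 0.275
finger_force: 0.0
```

Call:
step_arm --rows '[{"claw": 0.45,"slide": [0,0,-0.004],"dr": [0,0,0]},{"claw": 0.45,"slide": [0,0,0],"dr": [0,0,0]}]'

```text
time: 3.83
tcp_pos: [0.5163, 0.1953, 0.0127]
tool_rot: [-180.0, 0.0, 104.8]
ft_force: [-0.2, 0.1, 0.3]
grip_width: 0.273
finger_force: 0.0
```

Call:
step_arm --rows '[{"claw": 0.45,"slide": [0,0,-0.006],"dr": [0,0,0]},{"claw": 0.45,"slide": [0,0,0],"dr": [0,0,0]}]'

```text
time: 4.0
tcp_pos: [0.5162, 0.1953, 0.0111]
tool_rot: [-180.0, 0.0, 104.8]
ft_force: [-0.2, -0.2, -0.5]
grip_width: 0.274
finger_force: 0.0
```

```bash
python3 - <<'E'
from h import *
f=grab('side'); o=robot.get_obs();p=o['tcp_pos']; print(p,o['ft_force'])
W=cloud(f); a=np.radians(14.8); X=np.array([np.cos(a),np.sin(a),0]);Y=np.array([-np.sin(a),np.cos(a),0])
for u in (315,316,333,334):
  print(u)
  for v in range(376,400,1):
    q=W[v,u]-p; print(v,(q@X*1e3).round(1),(q@Y*1e3).round(1),(W[v,u,2]*1e3).round(1),f['img'][v,u])
E
```

```text
[0.5162719  0.19530938 0.01120075] [-0.48597021  0.02175412 -0.61213633]
315
376 20.1 37.9 118.9 [30 31 36]
377 20.2 38.8 117.6 [30 30 34]
378 19.9 37.1 111.8 [29 32 36]
379 19.7 35.8 106.8 [31 31 35]
380 15.6 10.1 61.5 [25 25 29]
381 15.7 10.8 59.3 [18 18 21]
382 15.8 11.6 57.6 [16 14 16]
383 15.6 11.1 53.6 [15 15 18]
384 15.7 12.1 52.0 [16 15 17]
385 15.4 10.4 45.8 [14 13 16]
386 15.6 11.7 44.7 [15 16 19]
387 15.2 9.9 38.4 [18 18 19]
388 15.1 9.6 34.7 [22 22 24]
389 15.3 11.3 34.2 [85 90 93]
390 13.0 -3.0 6.5 [215 222 226]
391 12.9 -3.3 2.6 [237 241 242]
392 13.6 1.3 7.1 [238 241 243]
393 13.7 2.1 4.9 [239 242 244]
394 13.9 4.0 4.9 [239 242 244]
395 14.4 7.6 7.6 [239 242 244]
396 14.5 8.5 5.7 [240 242 244]
397 14.7 9.8 4.6 [239 242 244]
398 15.0 12.1 5.1 [239 242 244]
399 15.0 12.8 2.9 [240 243 245]
316
376 18.4 37.0 117.2 [31 32 36]
377 18.4 37.5 115.1 [31 32 36]
378 18.5 38.7 114.0 [29 30 35]
379 18.4 38.0 109.9 [29 30 34]
380 13.7 9.2 59.6 [26 28 30]
381 13.9 10.8 59.1 [23 24 26]
382 13.7 9.4 53.6 [24 25 26]
383 13.9 11.4 53.6 [21 21 21]
384 nan nan nan [19 20 22]
385 13.4 8.8 4
[... 1273 characters left out ...]
 28]
378 -17.5 9.5 60.3 [25 23 26]
379 -17.9 8.4 55.4 [27 24 27]
380 -17.7 9.9 54.7 [25 24 27]
381 -17.9 9.5 50.7 [25 25 27]
382 -17.8 10.3 48.8 [24 24 27]
383 -18.0 10.1 45.3 [24 24 25]
384 -18.3 9.3 40.5 [25 25 28]
385 -18.4 9.4 37.5 [27 26 29]
386 -18.8 8.2 32.2 [50 51 55]
387 -22.1 -5.7 5.0 [119 124 125]
388 -21.7 -3.3 5.8 [224 228 230]
389 -21.4 -1.2 6.0 [238 241 243]
390 -21.2 0.5 5.4 [240 243 245]
391 -20.9 2.2 4.9 [240 243 245]
392 -20.2 5.9 7.8 [240 243 245]
393 -20.3 6.2 4.9 [240 243 244]
394 -19.9 8.4 5.2 [240 243 244]
395 -19.7 10.1 4.9 [240 243 245]
396 -19.0 13.6 7.5 [239 242 244]
397 -19.3 13.0 3.1 [239 242 244]
398 -18.7 16.5 5.7 [239 242 244]
399 -18.2 19.0 6.8 [239 242 244]
```

The visible fingers seem to end higher than stated, so I'll feel for the plate gently.

Call:
step_arm --rows '[{"claw": 0.45,"slide": [0,0,-0.006],"dr": [0,0,0]},{"claw": 0.45,"slide": [0,0,0],"dr": [0,0,0]}]'

```text
time: 4.22
tcp_pos: [0.5163, 0.1953, 0.0096]
tool_rot: [-180.0, -0.0, 104.8]
ft_force: [0.3, -0.2, -0.0]
grip_width: 0.278
finger_force: 0.0
```

Call:
step_arm --rows '[{"claw": 0.45,"slide": [0,0,-0.006],"dr": [0,0,0]},{"claw": 0.45,"slide": [0,0,0],"dr": [0,0,0]}]'

```text
time: 4.38
tcp_pos: [0.5162, 0.1953, 0.0081]
tool_rot: [-180.0, -0.0, 104.8]
ft_force: [0.3, -0.9, 0.8]
grip_width: 0.278
finger_force: 0.0
```

```bash
python3 - <<'E'
from h import *
f=grab('top'); o=robot.get_obs();print(o['tcp_pos'],o['ft_force'],o['joint_positions'])
cv2.imwrite('pics/t2.png',cv2.resize(f['img'][175:325,180:380],(800,600),interpolation=cv2.INTER_CUBIC)[...,::-1])
W=cloud(f); p=o['tcp_pos']; m=(np.linalg.norm(W[...,:2]-p[:2],axis=-1)<.13); print(np.percentile(W[m][:,2],[5,25,50,75,95]))
E
```

```text
[0.51625945 0.19532829 0.00821922] [ 0.97583117  1.01293144 -0.26104267] [  0.8060637   34.00044582 -34.12331837 112.4781619   28.02380947
  41.8768368  -35.31361757]
[0.00325103 0.00701563 0.36641611 0.45229569 0.52384038]
```

View pics/t2.png

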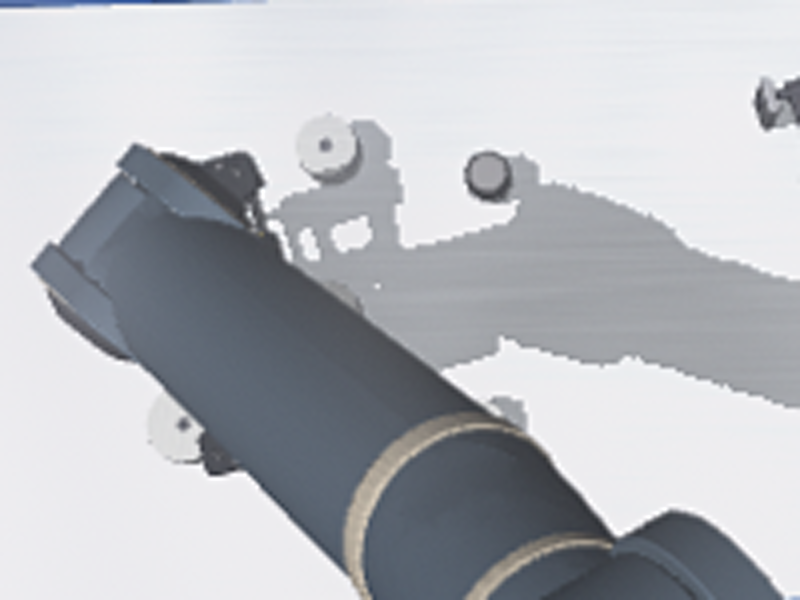

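The top view has the arm over the scene, with the tall disc at (325,145) and the loupe at (488,175) undisturbed. There's still no contact, so the whole tool sits about 30 mm higher than reported. The body edge at z≈0.105 agrees with that. I'll map the low parts of the gripper before relying on it.

```bash
cat > grip.py <<'E'
from h import *
f=grab('side'); o=robot.get_obs();p=o['tcp_pos']; print(p,o['ft_force'])
W=cloud(f); a=np.radians(o['tool_rot'][2]-90); X=np.array([np.cos(a),np.sin(a),0]);Y=np.array([-np.sin(a),np.cos(a),0])
q=W-p; x=q@X*1e3; y=q@Y*1e3; z=W[...,2]*1e3
dark=f['img'].max(2)<90
m=dark&(abs(x)<110)&(abs(y)<60)&(z>12)&(z<250)
for lo in range(-110,110,10):
  k=m&(x>=lo)&(x<lo+10)
  if k.sum()>4:
    i=np.argsort(z[k])[:5]; print(lo,k.sum(),'lowest z',z[k][i].round(),'y',y[k][i].round())
E
python3 grip.py
```

```text
[0.51634309 0.19537348 0.00830461] [ 0.37627765 -0.45249258 -0.06455316]
-100 133 lowest z [126. 128. 128. 128. 129.] y [38. 36. 39. 35. 37.]
-90 291 lowest z [101. 104. 106. 106. 107.] y [36. 37. 38. 36. 37.]
-80 241 lowest z [115. 118. 119. 133. 134.] y [27. 28. 29. 35. 36.]
-70 155 lowest z [130. 132. 133. 133. 133.] y [28. 27. 32. 25. 28.]
-60 110 lowest z [131. 132. 133. 135. 135.] y [25. 25. 26. 25. 24.]
-50 364 lowest z [106. 107. 107. 107. 109.] y [38. 38. 37. 36. 37.]
-40 304 lowest z [105. 106. 106. 106. 107.] y [37. 37. 38. 37. 37.]
-30 302 lowest z [34. 34. 35. 36. 39.] y [11. 10. 10. 13. 11.]
-20 294 lowest z [19. 20. 26. 30. 31.] y [-37. -35. -35.   9.   9.]
-10 190 lowest z [116. 116. 129. 131. 131.] y [26. 26. 24. 24. 25.]
0 179 lowest z [113. 115. 131. 133. 133.] y [-25. -26.  24.  26.  25.]
10 313 lowest z [31. 32. 33. 34. 34.] y [11.  8. 11. 11.  9.]
20 363 lowest z [103. 104. 105. 106. 107.] y [37. 37. 38. 38. 39.]
30 317 lowest z [106. 106. 106. 106. 107.] y [37. 37. 37. 37. 38.]
40 125 lowest z [107. 110. 111. 113. 114.] y [-13.  39. -12.  19.  40.]
50 77 lowest z [117. 118. 118. 130. 131.] y [-28. -27. -27. -21. -20.]
60 186 lowest z [112. 116. 117. 117. 133.] y [-26. -27. -25.  27.  37.]
70 273 lowest z [100. 102. 103. 106. 107.] y [35. 35. 38. 38. 36.]
80 280 lowest z [101. 101. 105. 107. 109.] y [36. 36. 37. 37. 37.]
90 40 lowest z [ 16.  16. 137. 138. 141.] y [51. 53. 35. 34. -6.]
100 45 lowest z [13. 13. 14. 16. 16.] y [60. 56. 56. 58. 60.]
```

All the gripper parts fit the stated geometry with a constant +30 mm height bias: tips at about 0.031 and body at about 0.102, 70 mm apart. I'll lower until I feel the plate, then back off.

Call:
step_arm --rows '[{"claw": 0.45,"slide": [0,0,-0.02],"dr": [0,0,0]},{"claw": 0.45,"slide": [0,0,-0.02],"dr": [0,0,0]},{"claw": 0.45,"slide": [0,0,-0.016],"dr": [0,0,0]},{"claw": 0.45,"slide": [0,0,0],"dr": [0,0,0]}]'

```text
time: 4.82
tcp_pos: [0.5156, 0.1949, -0.0068]
tool_rot: [-179.9, 0.0, 104.8]
ft_force: [0.4, 0.1, 0.2]
grip_width: 0.271
finger_force: 0.0
```

Call:
step_arm --rows '[{"claw": 0.45,"slide": [0,0,-0.008],"dr": [0,0,0]},{"claw": 0.45,"slide": [0,0,-0.008],"dr": [0,0,0]},{"claw": 0.45,"slide": [0,0,0],"dr": [0,0,0]}]'

```text
time: 5.07
tcp_pos: [0.5162, 0.1953, -0.01]
tool_rot: [-180.0, 0.0, 104.8]
ft_force: [-0.3, -1.1, -0.1]
grip_width: 0.274
finger_force: 0.0
```

```bash
python3 grip.py | grep -E '^\[|^-30|^-20|^10|^20'
```

```text
[ 0.51629366  0.19534107 -0.00980076] [-0.0983467   0.07674447 -0.44618731]
-30 330 lowest z [13. 16. 19. 20. 21.] y [11. 11. 11. 11. 10.]
-20 293 lowest z [13. 13. 16. 16. 17.] y [ 9.  9.  4. 10.  9.]
10 361 lowest z [13. 13. 13. 15. 15.] y [ 9. 10. 11. 10. 10.]
20 404 lowest z [86. 87. 88. 90. 90.] y [37. 38. 36. 38. 38.]
100 45 lowest z [13. 13. 14. 16. 16.] y [54. 58. 57. 53. 48.]
```

Call:
step_arm --rows '[{"claw": 0.45,"slide": [0.008,-0.031,-0.008],"dr": [0,0,0]},{"claw": 0.45,"slide": [0.008,-0.031,0],"dr": [0,0,0]},{"claw": 0.45,"slide": [0.008,-0.031,0],"dr": [0,0,0]},{"claw": 0.45,"slide": [0.007,-0.03,0],"dr": [0,0,0]},{"claw": 0.45,"slide": [0.007,-0.04,0],"dr": [0,0,0]},{"claw": 0.45,"slide": [0.007,-0.04,0],"dr": [0,0,0]},{"claw": 0.45,"slide": [0.007,-0.04,0],"dr": [0,0,0]},{"claw": 0.45,"slide": [0.007,-0.04,0],"dr": [0,0,0]},{"claw": 0.45,"slide": [0.005,-0.03,0],"dr": [0,0,0]},{"claw": 0.45,"slide": [0.003,-0.02,0],"dr": [0,0,0]},{"claw": 0.45,"slide": [0.001,-0.01,0],"dr": [0,0,0]},{"claw": 0.45,"slide": [0,0,0],"dr": [0,0,0]}]'

```text
time: 6.12
tcp_pos: [0.5335, 0.1087, -0.0116]
tool_rot: [-180.0, 0.0, 104.8]
ft_force: [0.4, -0.3, -0.7]
grip_width: 0.274
finger_force: 0.0
```

```bash
cat > disc.py <<'E'
from h import *
import sys
from scipy import ndimage as nd
f=grab('side'); o=robot.get_obs();p=o['tcp_pos']*1e3; print('tcp',p.round(1),o['ft_force'].round(1),o['tool_rot'].round(1))
G=np.array([586.05,-175.88]); a=np.radians(14.6); c,s=np.cos(a),np.sin(a); Rg=np.array([[c,s],[-s,c]])
Pt=Rg@(p[:2]-G)+[-2.2,0]; print('fingers in gauge frame (side cam)',Pt.round(1))
W=cloud(f)*1e3; g=(W[...,:2]-G)@Rg.T; z=W[...,2]
m=(z>20)&(z<42)&(np.hypot(g[...,0]-Pt[0],g[...,1]-Pt[1]+27)<40)&(f['img'].max(2)>100)
l,k=nd.label(m); 
for i in range(1,k+1):
    q=g[l==i]
    if len(q)>40: print(len(q),'top z',np.percentile(z[l==i],[50,90]).round(1),'ctr',q.mean(0).round(1),'min',q.min(0).round(1),'max',q.max(0).round(1))
E
python3 disc.py; python3 - <<'E'
import sys; sys.path.insert(0,'.')
from h import *
f=load('side'); cv2.imwrite('pics/s3.png',cv2.resize(f['img'][200:420,230:450],(600,600))[...,::-1])
E
```

```text
tcp [533.4 109.1 -11.6] [-0.1 -0.4 -0. ] [-180.     0.   104.8]
fingers in gauge frame (side cam) [ 18.7 289.1]
41 top z [32.  33.3] ctr [ 13.8 262.2] min [ -0.6 256.5] max [ 27.1 268.7]
```

View pics/s3.png

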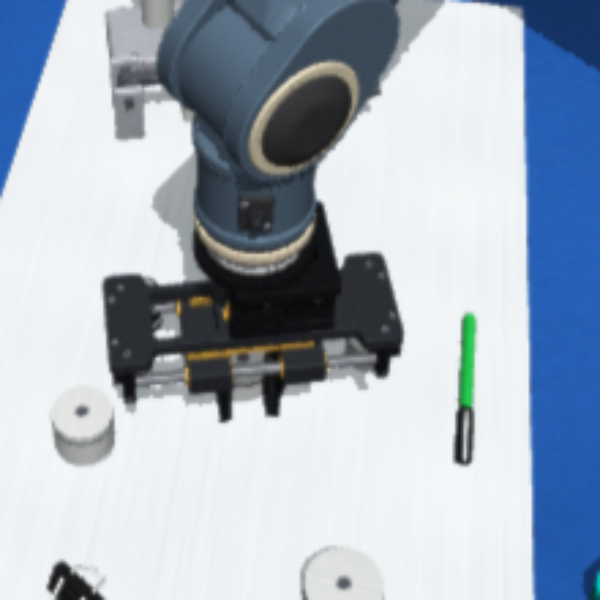

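The side view shows the disc cradled between the fingers at (245,355) and moving along, the others undisturbed. I'll go on.

Call:
step_arm --rows '[{"claw": 0.45,"slide": [0.003,-0.02,0],"dr": [0,0,0]},{"claw": 0.45,"slide": [0.006,-0.04,0],"dr": [0,0,0]},{"claw": 0.45,"slide": [0.007,-0.04,0],"dr": [0,0,0]},{"claw": 0.45,"slide": [0.006,-0.04,0],"dr": [0,0,0]},{"claw": 0.45,"slide": [0.007,-0.04,0],"dr": [0,0,0]},{"claw": 0.45,"slide": [0.006,-0.04,0],"dr": [0,0,0]},{"claw": 0.45,"slide": [0.007,-0.04,0],"dr": [0,0,0]},{"claw": 0.45,"slide": [0.006,-0.04,0],"dr": [0,0,0]},{"claw": 0.45,"slide": [0.007,-0.04,0],"dr": [0,0,0]},{"claw": 0.45,"slide": [0.006,-0.04,0],"dr": [0,0,0]},{"claw": 0.45,"slide": [0.007,-0.04,0],"dr": [0,0,0]},{"claw": 0.45,"slide": [0.006,-0.04,0],"dr": [0,0,0]}]'

```text
time: 7.17
tcp_pos: [0.5521, -0.0063, -0.0116]
tool_rot: [180.0, -0.0, 104.8]
ft_force: [-0.7, 3.1, 1.4]
grip_width: 0.277
finger_force: 1.2
```

Call:
step_arm --rows '[{"claw": 0.45,"slide": [0.007,-0.04,0],"dr": [0,0,0]},{"claw": 0.45,"slide": [0.006,-0.04,0],"dr": [0,0,0]},{"claw": 0.45,"slide": [0.007,-0.04,0],"dr": [0,0,0]},{"claw": 0.45,"slide": [0.006,-0.04,0],"dr": [0,0,0]},{"claw": 0.45,"slide": [0.006,-0.04,0],"dr": [0,0,0]},{"claw": 0.45,"slide": [0.006,-0.04,0],"dr": [0,0,0]},{"claw": 0.45,"slide": [0.005,-0.03,0],"dr": [0,0,0]},{"claw": 0.45,"slide": [0.004,-0.02,0],"dr": [0,0,0]},{"claw": 0.45,"slide": [0.003,-0.01,0],"dr": [0,0,0]},{"claw": 0.45,"slide": [0,0,0],"dr": [0,0,0]}]'

```text
time: 8.0
tcp_pos: [0.5643, -0.0815, -0.0118]
tool_rot: [-180.0, 0.0, 104.8]
ft_force: [0.4, -0.2, -0.1]
grip_width: 0.277
finger_force: 0.1
```

```bash
python3 disc.py; python3 grip.py | grep -E '^-30|^-20|^10|^20'
```

```text
tcp [564.2 -81.3 -11.9] [-0.5 -0.1 -0.6] [-180.     0.   104.8]
fingers in gauge frame (side cam) [ 0.5 97. ]
78 top z [30.7 32.9] ctr [-1.6 83.9] min [-13.3  69.4] max [ 8.1 93.7]
-30 293 lowest z [16. 16. 18. 23. 23.] y [ 9. 12.  8.  9. 10.]
-20 257 lowest z [14. 14. 15. 15. 17.] y [ 7. -5.  7.  5. -5.]
10 310 lowest z [14. 14. 16. 17. 17.] y [ 9. -9. 11. 11. -9.]
20 304 lowest z [40. 46. 48. 51. 53.] y [ 9. 12. 11. 11. 10.]
```

Call:
step_arm --rows '[{"claw": 0.45,"slide": [0.005,-0.02,0],"dr": [0,0,0]},{"claw": 0.45,"slide": [0.008,-0.032,0],"dr": [0,0,0]},{"claw": 0.45,"slide": [0.008,-0.032,0],"dr": [0,0,0]},{"claw": 0.45,"slide": [0.008,-0.032,0],"dr": [0,0,0]},{"claw": 0.45,"slide": [0.008,-0.032,0],"dr": [0,0,0]},{"claw": 0.45,"slide": [0.008,-0.032,0],"dr": [0,0,0]},{"claw": 0.45,"slide": [0.006,-0.024,0],"dr": [0,0,0]},{"claw": 0.45,"slide": [0.004,-0.016,0],"dr": [0,0,0]},{"claw": 0.45,"slide": [0,0,0],"dr": [0,0,0]}]'

```text
time: 8.85
tcp_pos: [0.5783, -0.1372, -0.0117]
tool_rot: [180.0, 0.1, 104.7]
ft_force: [0.4, -0.1, 0.3]
grip_width: 0.275
finger_force: 0.0
```

```bash
python3 disc.py; python3 - <<'E'
import sys; sys.path.insert(0,'.')
from h import *
f=load('side'); cv2.imwrite('pics/s4.png',cv2.resize(f['img'][170:270,250:383],(800,600),interpolation=cv2.INTER_CUBIC)[...,::-1])
E
```

```text
tcp [ 578.3 -136.4  -11.6] [-0.4 -0.1  0.5] [180.    0.  104.8]
fingers in gauge frame (side cam) [ 0.2 40.1]
83 top z [31.2 33.8] ctr [-2.7 25.8] min [-13.5   9.9] max [ 7.8 35.7]
```

View pics/s4.png

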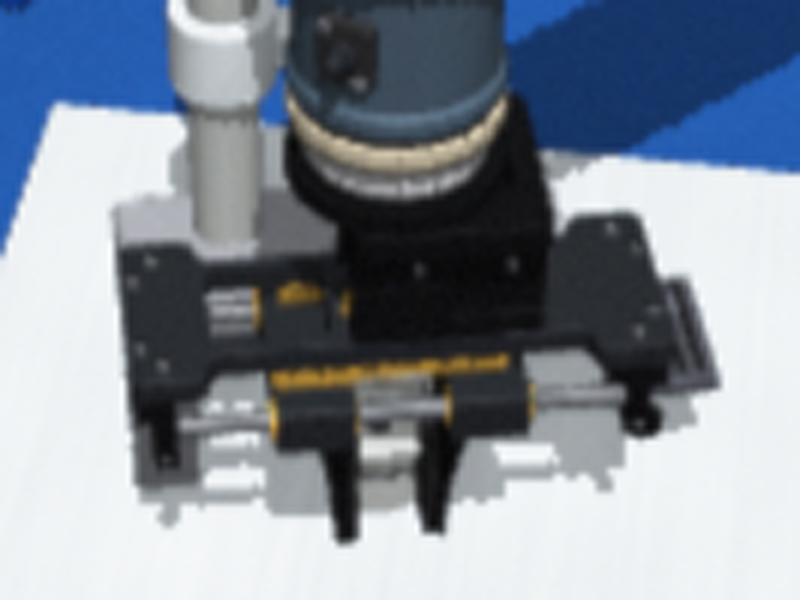

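The picture shows the disc in the cradle at (385,470) at the fork's mouth, with the gripper body clear above hinge and pad. I'll ease it in while watching the force.

Call:
step_arm --rows '[{"claw": 0.45,"slide": [0.003,-0.01,0],"dr": [0,0,0]},{"claw": 0.45,"slide": [0.003,-0.012,0],"dr": [0,0,0]},{"claw": 0.45,"slide": [0.003,-0.012,0],"dr": [0,0,0]},{"claw": 0.45,"slide": [0,0,0],"dr": [0,0,0]}]'

```text
time: 9.23
tcp_pos: [0.5806, -0.1441, -0.0116]
tool_rot: [180.0, 0.0, 104.8]
ft_force: [1.1, 0.8, 1.1]
grip_width: 0.276
finger_force: 0.5
```

Call:
step_arm --rows '[{"claw": 0.45,"slide": [0.002,-0.008,0],"dr": [0,0,0]},{"claw": 0.45,"slide": [0,0,0],"dr": [0,0,0]}]'

```text
time: 9.4
tcp_pos: [0.581, -0.1459, -0.0116]
tool_rot: [180.0, -0.0, 104.8]
ft_force: [-0.3, 2.3, 0.4]
grip_width: 0.278
finger_force: 0.7
```

Call:
step_arm --rows '[{"claw": 0.45,"slide": [-0.005,0.02,0],"dr": [0,0,0]},{"claw": 0.45,"slide": [-0.005,0.02,0],"dr": [0,0,0]},{"claw": 1,"slide": [0,0,0],"dr": [0,0,0]},{"claw": 1,"slide": [0,0,0],"dr": [0,0,0]},{"claw": 1,"slide": [0,0,0],"dr": [0,0,0]},{"claw": 1,"slide": [0,0,0],"dr": [0,0,0]},{"claw": 1,"slide": [0,0,0],"dr": [0,0,0]}]'

```text
time: 9.98
tcp_pos: [0.5784, -0.1362, -0.0116]
tool_rot: [180.0, 0.0, 104.8]
ft_force: [0.1, 0.1, -0.5]
grip_width: 0.03
finger_force: 0.0
```

Call:
step_arm --rows '[{"claw": 1,"slide": [0.002,-0.008,0],"dr": [0,0,0]},{"claw": 1,"slide": [0.002,-0.008,0],"dr": [0,0,0]},{"claw": 1,"slide": [0.002,-0.008,0],"dr": [0,0,0]},{"claw": 1,"slide": [0,0,0],"dr": [0,0,0]}]'

```text
time: 10.32
tcp_pos: [0.5799, -0.1422, -0.0117]
tool_rot: [180.0, -0.0, 104.8]
ft_force: [-1.0, 0.1, -0.4]
grip_width: 0.003
finger_force: 0.1
```

Call:
step_arm --rows '[{"claw": 1,"slide": [0.002,-0.006,0],"dr": [0,0,0]},{"claw": 1,"slide": [0,0,0],"dr": [0,0,0]}]'

```text
time: 10.48
tcp_pos: [0.5804, -0.1431, -0.0117]
tool_rot: [180.0, -0.0, 104.8]
ft_force: [-0.8, 1.3, 0.9]
grip_width: 0.005
finger_force: 0.6
```

Call:
step_arm --rows '[{"claw": 1,"slide": [0.001,-0.005,0],"dr": [0,0,0]},{"claw": 1,"slide": [0,0,0],"dr": [0,0,0]}]'

```text
time: 10.65
tcp_pos: [0.5807, -0.1445, -0.0116]
tool_rot: [180.0, -0.0, 104.8]
ft_force: [-0.5, 1.5, 0.3]
grip_width: 0.006
finger_force: 0.9
```

Call:
step_arm --rows '[{"claw": 1,"slide": [0.001,-0.005,0],"dr": [0,0,0]},{"claw": 1,"slide": [0,0,0],"dr": [0,0,0]}]'

```text
time: 10.82
tcp_pos: [0.5809, -0.146, -0.0117]
tool_rot: [180.0, -0.0, 104.8]
ft_force: [0.3, 2.4, 0.5]
grip_width: 0.005
finger_force: 0.8
```

Call:
step_arm --rows '[{"claw": 1,"slide": [0.001,-0.005,0],"dr": [0,0,0]},{"claw": 1,"slide": [0,0,0],"dr": [0,0,0]}]'

```text
time: 10.98
tcp_pos: [0.5809, -0.1461, -0.0116]
tool_rot: [-180.0, -0.1, 104.9]
ft_force: [-0.8, 4.0, 0.2]
grip_width: 0.007
finger_force: 2.0
```

Call:
step_arm --rows '[{"claw": 1,"slide": [0.001,-0.004,0],"dr": [0,0,0]},{"claw": 1,"slide": [0,0,0],"dr": [0,0,0]}]'

```text
time: 11.15
tcp_pos: [0.581, -0.1462, -0.0116]
tool_rot: [-180.0, -0.1, 104.9]
ft_force: [-1.2, 5.0, 2.2]
grip_width: 0.007
finger_force: 2.9
```

Motion has stopped with the force rising, and the finger position of about 30.2 mm matches the 30.5 mm expected at home. I'll press a little more, then retreat, rise and look.

Call:
step_arm --rows '[{"claw": 1,"slide": [0.002,-0.008,0],"dr": [0,0,0]},{"claw": 1,"slide": [0,0,0],"dr": [0,0,0]},{"claw": 1,"slide": [0,0,0],"dr": [0,0,0]}]'

```text
time: 11.4
tcp_pos: [0.581, -0.1462, -0.0117]
tool_rot: [-180.0, -0.3, 105.0]
ft_force: [-3.1, 8.6, 2.2]
grip_width: 0.011
finger_force: 4.4
```

Call:
step_arm --rows '[{"claw": 1,"slide": [-0.01,0.04,0],"dr": [0,0,0]},{"claw": 1,"slide": [-0.03,0.12,0],"dr": [0,0,0]},{"claw": 1,"slide": [-0.03,0.12,0],"dr": [0,0,0]},{"claw": 1,"slide": [-0.03,0.12,0.04],"dr": [0,0,0]},{"claw": 1,"slide": [-0.03,0.1,0.12],"dr": [0,0,0]},{"claw": 1,"slide": [-0.1,0,0.12],"dr": [0,0,0]},{"claw": 1,"slide": [-0.12,0,0.12],"dr": [0,0,0]},{"claw": 1,"slide": [0,0,0.1],"dr": [0,0,0]},{"claw": 1,"slide": [0,0,0],"dr": [0,0,0]}]'

```text
time: 12.15
tcp_pos: [0.4972, -0.0258, 0.1175]
tool_rot: [179.6, 0.3, 104.8]
ft_force: [0.9, -0.3, 0.5]
grip_width: 0.007
finger_force: 0.0
```

```bash
cat > chk.py <<'E'
from fit import *
import sys
from scipy import ndimage as nd
print(robot.get_obs()['tcp_pos'])
out=[]
for n,g0 in (('side',(586.05,-175.88,14.56)),('top',(590.27,-179.37,15.08))):
    f=grab(n); a=np.radians(14.8); c,s=np.cos(a),np.sin(a); Rg=np.array([[c,s],[-s,c]])
    W=cloud(f)*1e3; g=(W[...,:2]-g0[:2])@Rg.T; z=W[...,2]
    m=(z>28)&(z<37)&(abs(g[...,0])<30)&(g[...,1]>-5)&(g[...,1]<45)
    q=g[m]; 
    if len(q)>9: print(n,len(q),'x',q.min(0).round(1),q.max(0).round(1),'z',np.median(z[m]).round(1))
    m=(z>15)&(z<80)&(abs(g[...,0]+105)<18)&(abs(g[...,1])<26); print('pad z',np.median(z[m]).round(1),m.sum())
    im=f['img']; cc=im[195:260,265:365] if n=='side' else im[175:290,350:450]
    out.append(cv2.resize(cc,(460,300) if n=='side' else (340,391),interpolation=cv2.INTER_CUBIC))
h=np.zeros((391,800,3),np.uint8); h[:300,:460]=out[0]; h[:,460:]=out[1]
cv2.imwrite(sys.argv[1],h[...,::-1])
E
python3 chk.py pics/home.png
```

```text
[ 0.49720855 -0.02583687  0.11746383]
side 65 x [-18.1  -4.2] [20.5 21.8] z 31.1
pad z nan 0
top 128 x [-20.7  -5. ] [19.8 22.9] z 32.4
pad z 58.9 277
  return _methods._mean(a, axis=axis, dtype=dtype,
  ret = ret.dtype.type(ret / rcount)
```

View pics/home.png

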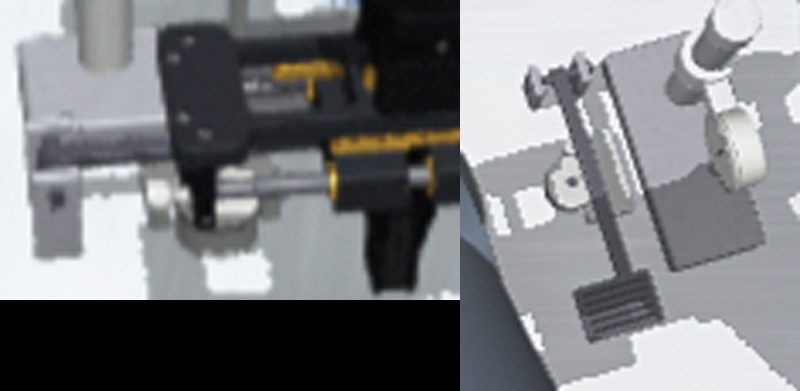

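The disc stands in the fork in both views (top (570,182)). Its front edge is at about y=+21 to +22 mm and it is centred in x, so it is home. The pad at top (618,305) is up. Now I'll move over the pad.

Call:
step_arm --rows '[{"claw": 1,"slide": [-0.005,-0.1,0],"dr": [0,0,0]},{"claw": 1,"slide": [-0.008,-0.12,0],"dr": [0,0,0]},{"claw": 1,"slide": [-0.008,-0.12,0],"dr": [0,0,0]},{"claw": 1,"slide": [-0.008,-0.12,0],"dr": [0,0,0]},{"claw": 1,"slide": [-0.008,-0.12,0],"dr": [0,0,0]},{"claw": 1,"slide": [-0.005,-0.1,0],"dr": [0,0,0]},{"claw": 1,"slide": [0,-0.01,-0.06],"dr": [0,0,0]},{"claw": 1,"slide": [0,0,-0.1],"dr": [0,0,0]},{"claw": 1,"slide": [0,0,-0.07],"dr": [0,0,0]},{"claw": 1,"slide": [0,0,-0.04],"dr": [0,0,0]},{"claw": 1,"slide": [0,0,0],"dr": [0,0,0]},{"claw": 1,"slide": [0,0,0],"dr": [0,0,0]}]'

```text
time: 13.25
tcp_pos: [0.4842, -0.1974, 0.0446]
tool_rot: [-179.9, -0.1, 104.8]
ft_force: [0.1, -0.0, -0.1]
grip_width: 0.001
finger_force: 0.0
```

```bash
python3 chk.py pics/pad.png 2>/dev/null
```

```text
[ 0.48423715 -0.19744624  0.04457454]
side 128 x [-19.2  -4.5] [20.5 22.8] z 31.4
pad z 58.8 225
top 17 x [12.6 -4.2] [20.2 16.6] z 30.9
pad z nan 0
```

View pics/pad.png

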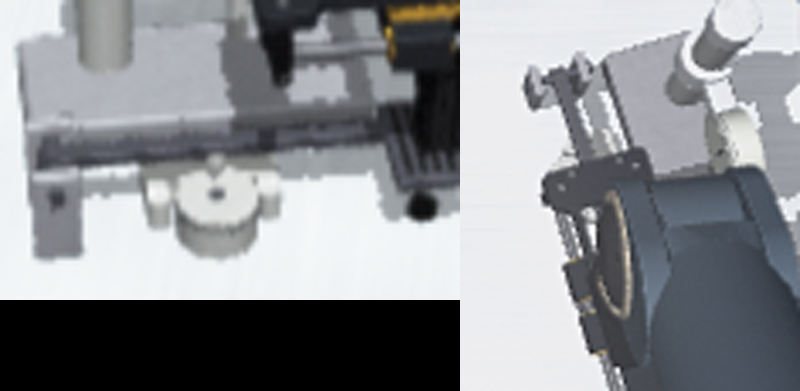

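The side view shows the disc seated between the cheeks at (215,205), with the fingers over the pad at (435,120). Now I'll press.

Call:
step_arm --rows '[{"claw": 1,"slide": [0,0,-0.015],"dr": [0,0,0]},{"claw": 1,"slide": [0,0,-0.015],"dr": [0,0,0]},{"claw": 1,"slide": [0,0,-0.015],"dr": [0,0,0]},{"claw": 1,"slide": [0,0,-0.015],"dr": [0,0,0]},{"claw": 1,"slide": [0,0,-0.015],"dr": [0,0,0]},{"claw": 1,"slide": [0,0,-0.015],"dr": [0,0,0]},{"claw": 1,"slide": [0,0,-0.015],"dr": [0,0,0]},{"claw": 1,"slide": [0,0,-0.015],"dr": [0,0,0]},{"claw": 1,"slide": [0,0,0],"dr": [0,0,0]}]'

```text
time: 14.1
tcp_pos: [0.4855, -0.1977, 0.0153]
tool_rot: [179.9, 0.0, 104.8]
ft_force: [0.8, -0.3, 6.7]
grip_width: 0.004
finger_force: 2.9
```

Call:
step_arm --rows '[{"claw": 1,"slide": [0,0,-0.012],"dr": [0,0,0]},{"claw": 1,"slide": [0,0,-0.012],"dr": [0,0,0]},{"claw": 1,"slide": [0,0,0],"dr": [0,0,0]}]'

```text
time: 14.35
tcp_pos: [0.4861, -0.1976, 0.0097]
tool_rot: [179.8, 0.1, 104.9]
ft_force: [1.9, -0.1, 7.2]
grip_width: 0.008
finger_force: 3.4
```

Call:
step_arm --rows '[{"claw": 1,"slide": [0,0,-0.008],"dr": [0,0,0]},{"claw": 1,"slide": [0,0,0],"dr": [0,0,0]}]'

```text
time: 14.52
tcp_pos: [0.4863, -0.1975, 0.008]
tool_rot: [179.8, 0.1, 104.9]
ft_force: [1.4, 0.6, 6.5]
grip_width: 0.004
finger_force: 3.5
```

Call:
step_arm --rows '[{"claw": 1,"slide": [0,0,-0.008],"dr": [0,0,0]},{"claw": 1,"slide": [0,0,0],"dr": [0,0,0]}]'

```text
time: 14.68
tcp_pos: [0.4865, -0.1976, 0.0071]
tool_rot: [179.8, 0.1, 104.9]
ft_force: [-1.4, 0.0, 16.5]
grip_width: 0.007
finger_force: 8.6
```

Call:
step_arm --rows '[{"claw": 1,"slide": [0,0,-0.003],"dr": [0,0,0]},{"claw": 1,"slide": [0,0,0],"dr": [0,0,0]},{"claw": 1,"slide": [0,0,0],"dr": [0,0,0]},{"claw": 1,"slide": [0,0,0],"dr": [0,0,0]},{"claw": 1,"slide": [0,0,0],"dr": [0,0,0]},{"claw": 1,"slide": [0,0,0],"dr": [0,0,0]},{"claw": 1,"slide": [0,0,0],"dr": [0,0,0]},{"claw": 1,"slide": [0,0,0],"dr": [0,0,0]},{"claw": 1,"slide": [0,0,0],"dr": [0,0,0]},{"claw": 1,"slide": [0,0,0],"dr": [0,0,0]},{"claw": 1,"slide": [0,0,0],"dr": [0,0,0]},{"claw": 1,"slide": [0,0,0],"dr": [0,0,0]}]'

```text
time: 15.68
tcp_pos: [0.4865, -0.1975, 0.0069]
tool_rot: [179.8, 0.1, 104.9]
ft_force: [-2.8, 1.6, 20.3]
grip_width: 0.004
finger_force: 10.1
```

```bash
python3 chk.py pics/down.png 2>/dev/null; python3 -c "
from h import *
f=load('side');a=np.radians(14.8); c,s=np.cos(a),np.sin(a); Rg=np.array([[c,s],[-s,c]])
W=cloud(f)*1e3; g=(W[...,:2]-[586.05,-175.88])@Rg.T; z=W[...,2]
m=(abs(g[...,0]+103)<17)&(g[...,1]<28)&(g[...,1]>16); print(np.percentile(z[m],[10,30,50,70,90]).round(1),m.sum())"
```

```text
[ 0.48645606 -0.19754118  0.0068811 ]
side 130 x [-19.4  -4.5] [20.5 21.8] z 31.6
pad z 37.9 299
top 36 x [ 6.7 -4.6] [19.7 20.7] z 32.2
pad z nan 0
[  6.5  30.1 125.  174.  411.7] 371
```

It is at the stop: the force is 20 N with no further travel, the pad has dropped to about 0.03 and the disc is still home. I held it for 1 s. Now I'll release smoothly and retreat.

Call:
step_arm --rows '[{"claw": 1,"slide": [0,0,0.01],"dr": [0,0,0]},{"claw": 1,"slide": [0,0,0.015],"dr": [0,0,0]},{"claw": 1,"slide": [0,0,0.02],"dr": [0,0,0]},{"claw": 1,"slide": [0,0,0.02],"dr": [0,0,0]},{"claw": 1,"slide": [0,0,0.02],"dr": [0,0,0]},{"claw": 1,"slide": [0,0,0.02],"dr": [0,0,0]},{"claw": 1,"slide": [0,0,0.02],"dr": [0,0,0]},{"claw": 1,"slide": [0,0,0.05],"dr": [0,0,0]},{"claw": 1,"slide": [0,0,0.1],"dr": [0,0,0]},{"claw": 1,"slide": [0,0,0.12],"dr": [0,0,0]},{"claw": 1,"slide": [0,0,0.12],"dr": [0,0,0]},{"claw": 1,"slide": [0,0,0.12],"dr": [0,0,0]}]'

```text
time: 16.78
tcp_pos: [0.483, -0.1968, 0.1644]
tool_rot: [-179.9, -0.1, 104.9]
ft_force: [-0.0, -1.3, -1.1]
grip_width: 0.008
finger_force: 0.0
```

Call:
step_arm --rows '[{"claw": 1,"slide": [-0.05,0.13,0],"dr": [0,0,0]},{"claw": 1,"slide": [-0.05,0.13,0],"dr": [0,0,0]},{"claw": 1,"slide": [0,0.14,0],"dr": [0,0,0]},{"claw": 1,"slide": [0,0.14,0],"dr": [0,0,0]},{"claw": 1,"slide": [0,0.14,0],"dr": [0,0,0]},{"claw": 1,"slide": [0,0.1,0],"dr": [0,0,0]},{"claw": 1,"slide": [0,0.1,0],"dr": [0,0,0]},{"claw": 1,"slide": [0,0,0],"dr": [0,0,0]},{"claw": 1,"slide": [0,0,0],"dr": [0,0,0]}]'

```text
time: 17.53
tcp_pos: [0.4583, 0.0237, 0.1633]
tool_rot: [-179.9, -0.0, 105.0]
ft_force: [-0.6, -0.0, 0.8]
grip_width: 0.007
finger_force: 0.0
```

```bash
python3 chk.py pics/end.png 2>/dev/null; python3 - <<'E'
from fit import *
print(fit(load('top')).x)
E
```

```text
[0.45832151 0.02370243 0.16334984]
side 130 x [-18.9  -4.9] [20.4 21.7] z 31.6
pad z 57.8 30
top 123 x [-20.3  -4.9] [19.5 22.3] z 32.2
pad z 58.4 277
[ 590.49335195 -178.89088174   15.22227465]
```

The pad is back up at z = 58 mm and the disc's edges haven't moved, so it is still home. Handing in.

```bash
python3 -c "
from rig import robot
print(robot.close_job())"
```

```text
the job is handed in; nothing more can be done
None
```

I pushed the 42 × 26 mm disc home in the fork, pressed the pedal to its stop, held it for 1 s and let it come fully back up. The disc was still home afterwards, and I handed the job in at about 17.6 s of the 64 s.

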